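Load a display board and press-bond it with one full stroke

TASK

Lay the loose display board, screen up, between the locating pins of the bonding press's pulled-out shuttle, and push the shuttle, which has a red handle, fully home under the plunger. Then press the black knob down until the plunger sits firmly on its stop (its depth was set for this lot and is not marked, so feel for it: hold about 20 to 25 N on the knob for about half a second, never more than 35 N) and let it rise again. Leave the board in its nest under the press and do not disturb the dish or the bottles.

Things in the scene. Friction and masses are not known exactly. Their poses are not given: they have to be found in the camera images.
- board: loose green display board with a black screen, 38 x 72 x 6 mm, about 40 g, lying screen up on the bench at the start. Origin at the centre of its underside; x across its width (38 mm, take it by these long edges), y along its length, z up out of the screen. Either way round is right.
- nest (a point): centre of the nest floor on the shuttle, 24 mm above the bench, where the centre of the board's underside belongs; moves with the shuttle. Its y runs along the board's length and the track, x across; the shuttle goes home towards -y. The floor is a white block, 24 x 66 mm, 7 mm high on an aluminium plate, so fingertips beside the board may reach 6 mm below the floor.
- shuttle (a joint): travel of the shuttle in m: 0 fully drawn out, 0.150 fully home on its end stop with the nest exactly under the plunger; starts at 0 to 0.02. Slides with about 2 N of friction and stays where it is left. Drawn out, the nest is open from above; at home the press head covers it.
- handle (a point): top centre of the red upright handle post on the shuttle, 57 mm above the bench, 110 mm from the nest centre on the side away from the press. The post is 14 mm thick from 22 to 44 mm above the bench, and has an 18 mm head; it can be pinched from above or pushed with closed fingers.
- knob_top (a point): top centre of the flat black plunger knob (44 mm across), 238 mm above the bench when up; moves down with the plunger. Axes as the nest's. The blue head below has its top 170 mm above the bench, is 60 mm wide along the track and ends 31 mm from the plunger axis at -x; the column is 57 to 87 mm off at +x. A steel sleeve with a black rubber ring on top stands on the head: the stop.
- plunger (a joint): how far the plunger is pressed down in m, 0 when up. Spring return: about 3 N starts it, 5 to 12 N hold it just above the stop. The stop, set anew per lot, is met somewhere between 0.015 and 0.033; there the force climbs steeply, some 5 N per mm on a rubber ring. 18 to 35 N on the knob is firmly on the stop; over 35 N harms the press. A sprung 26 mm pad below meets the board 13 mm down.
- press: the bonding press, blue head and column on a grey base plate 125 x 275 x 10 mm, bolted to the bench. Origin on the bench right under the plunger axis; the shuttle track runs out along its +y, the column stands on its +x side.
- dish: bystander: round steel dish of screws, 66 mm wide and 18 mm high, origin under its centre; leave it alone
- flux: bystander: small yellow bottle with an orange nozzle, 38 mm wide and 99 mm high, origin under its centre; leave it alone
- glue: bystander: white bottle with a red nozzle, 40 mm wide and 128 mm high, origin under its centre; leave it alone
- pins (a point): the same point as the nest centre but at the height of the pin tops, 33 mm above the bench, axes as the nest's. Eight steel pins, 6 mm thick with round tops, stand 9 mm above the floor and leave the board 1.8 mm clearance on every side: two on each long side, 29 mm either side of the middle (50 mm free between them for fingers), two at each end, 8 mm off the centre line.

How it is judged:
By the outcome, as a careful person would: the job done as asked, in the order asked, and still so for the second after the job is handed in, with the robot touching nothing.
It also fails if it takes over 70 s, if anything falls off the work surface, if the arm or the gripper's body presses on something with over 40 N, if the wrist force passes 120 N, or if a joint passes its speed limit or range.

ROBOT

A 6-joint arm with a two-finger parallel gripper is mounted at the origin on a cart in front of the work surface, level with it; the furniture and walls round the work are solid. World frame = base frame: x ahead of the robot, y to its left, z up, the work surface at z = 0. Lengths are in m, angles in degrees, forces in N, time in s.
With the tool pointing down it reaches from about 0.4 to 0.825 m from the base axis. Payload 7 kg.
Tool frame: the origin (TCP) lies on the centre line of the jaws, within the pads' length; the fingertips stand 8 mm ahead of it and the grasp point (between the pads) lies 11 mm behind it; z points along the fingers, y is the line along which they close (so a half turn about z gives the same grasp; the last joint's range is limited). The gripper opens to 88 mm and grips with 3 to 60 N. Pads are 19 mm wide; open, the fingers measure 130 mm over their backs; the gripper's body (78 mm by 193 mm) begins 47 mm behind the grasp point.
Start: joints at [-49.097, 20.546, 0.682, 0, -70.136, -16.507], TCP at [0.279, -0.615, 0.235] pointing down, gripper open.
Joint ranges: [-176.03, 176.03], [-82.01, 121.73], [-58.28, 71.71], [-173.87, 95.51], [-174.79, -0.11], [-173.66, 173.66]. Speed limits (degrees/s): [136.94, 136.94, 172.46, 180, 180, 180].

INTERFACE

Orientations are given as [roll, pitch, yaw] about the fixed x, y, z axes, in that order (R = Rz(yaw) Ry(pitch) Rx(roll)).
In Python, from plant import telemetry, viewer, close_job, models gives the robot as it stands.
- The arm moves only by the shell command python3 -m handwheel 'ROWS' [FORCE]. ROWS is JSON, a list of rows, each an object with "grip": the closure, from -1 (fully open) to 1 (shut); "travel": the shift along the tool's x, y, z as a fraction of full scale, a list of three; "spin": the turn about the tool's z as a fraction of full scale. A call has 1 to 8 rows; each row shifts and turns the commanded pose from where the row before left it, along the tool's axes as they then stand; what a row does not reach is not made up. Full scale, the value 1, is 0.025 m for a shift and 5 degrees for a turn. A row lasts 1/8 s, in which the tool goes at most 62.5 mm and 10.7 degrees, less where a joint would pass 70% of its speed; a pose out of reach is approached as far as the arm can. A call with a number of a shift or a turn outside -1 to 1 is refused whole. A call with a gripper value outside its range is refused whole. The fingers move at their own pace and stop on an object; FORCE is the grip in N (left out, the last holds). Time passes only in rows, so rows that do not move let the fingers close. It gives the time, the measured TCP pose, the force, the opening and the grip force at its end, in the units of the state.
- telemetry.get_state(): the state, without advancing time (a new reading comes with each control period).
- viewer.capture(name): name is "side" or "top" or "wrist"; returns the picture (384x512x3 uint8, red, green, blue); there is no depth.
- viewer.calibration(name): a dict with "fx", "fy", "cx", "cy" (pixels), "T" (4x4, takes a point from camera to world coordinates); the wrist camera has in their place "T_tool_cam" (4x4, takes a point from camera to tool coordinates, whose origin is the TCP and whose axes are the flange's). Camera axes: x right, y down, z forward; pixel columns grow to the right and rows downward; lengths in m; the calibration is good to about 2 mm. The wrist camera is an equidistant fisheye: a pixel r from the principal point sees the ray r / f radians off the axis. A picture is of the moment at which its call begins: read the wrist's pose just before it. calibration takes no time and is no camera call.
- close_job(): hands the job in; it is judged then, once.
Trained networks look in the newest picture that a camera, given by its name, has taken for a name from the list of things; names that differ only in an ending like _2 or _b are one class to them, and where a whole thing is asked for, a point or a joint stands for the part that bears it (a point fixed in the world has none). Each returns a list of dicts, best first, with "p" (0 to 1); they miss things now and then, are a little off and sometimes report something else, mostly with a low value. They report only what shows in the picture. A call takes as long as a camera call.
- models.find_in(camera, thing): "position" ([column, row] in pixels, amid what is visible of it).
The state is a dict: "time_s": time; "joints": joint angles; "qd": joint speeds; "joint_torque": joint torques, N m; "tcp_pos": TCP position; "eef_rot": TCP orientation; "contact_force": force on the tool from outside, world axes, zero at the start; "moment": the same for the moment, N m; "gripper_width": finger opening in m; "gripper_force": force on a finger pad.
Only numpy, scipy, OpenCV 4.12 (cv2) and the standard library are available. Lean on these libraries where they do the work, as an engineer would, in place of code of your own. Each camera call takes 0.05 s, during which the arm holds its last target. There are 200 camera calls.

## Working session

There is one attempt and no reset: what is moved stays moved. The work goes in short steps, Python scripts to look and compute and a shell command to move; the robot and the scene stay as the last step left them, time stands still between calls to the robot, and variables do not carry over. Pictures are saved under pics/ and viewed, at most 13 in all, crops included, and the job is handed in when it is done.

```bash
mkdir -p pics; ls; cat > h.py <<'E'
import numpy as np,cv2
from scipy.spatial.transform import Rotation as R
from plant import telemetry,viewer,models
def ray(cam,px,st=None):
    c=viewer.calibration(cam)
    u=np.array([(px[0]-c['cx'])/c['fx'],(px[1]-c['cy'])/c['fy']])
    if 'T' in c: T=np.array(c['T']); d=np.array([u[0],u[1],1])
    else:
        T0=np.eye(4);T0[:3,:3]=R.from_euler('xyz',st['eef_rot'],degrees=True).as_matrix();T0[:3,3]=st['tcp_pos']
        T=T0@np.array(c['T_tool_cam']); r=np.hypot(*u); s=np.sin(r)/max(r,1e-9); d=np.array([u[0]*s,u[1]*s,np.cos(r)])
    return T[:3,3],T[:3,:3]@d
def at(cam,px,z,st=None):
    o,d=ray(cam,px,st); return o+d*(z-o[2])/d[2]
def snap(cam,name):
    st=telemetry.get_state(); im=viewer.capture(cam); cv2.imwrite('pics/'+name+'.png',cv2.cvtColor(im,cv2.COLOR_RGB2BGR)); return st,im
E
python3 - <<'E'
from h import *
H=dict(board=.006,nest=.024,handle=.057,knob_top=.238,pins=.033,dish=.01,flux=.05,glue=.06)
st=telemetry.get_state(); print(st)
for c in ['top','side','wrist']:
    s,im=snap(c,c+'0')
    for k,z in H.items():
        for f in models.find_in(c,k)[:2]: print(c,k,round(f['p'],2),np.round(f['position'],1),np.round(at(c,f['position'],z,s),3))
E
python3 -c "
import cv2,numpy as np
a=[cv2.imread(f'pics/{c}0.png') for c in ('top','side')]
cv2.imwrite('pics/t.png',a[0]);cv2.imwrite('pics/s.png',a[1])"
```

```text
pics
{'time_s': 0.0, 'joints': array([-4.90958504e+01,  2.05921143e+01,  6.33713698e-01, -2.07524097e-02,
       -7.01327533e+01, -1.65074603e+01]), 'qd': array([-0.05888026, -0.04921295,  0.0954255 , -0.01020315,  0.06898066,
        0.02335154]), 'joint_torque': array([-1.62655720e-03, -5.82706690e+01,  2.93062806e+01,  6.99741706e+00,
        6.79110046e-03, -1.65055826e-04]), 'tcp_pos': array([ 0.27861057, -0.6143131 ,  0.23361254]), 'eef_rot': array([ 1.79907060e+02, -7.19878674e-03, -1.55610373e+02]), 'contact_force': array([ 0.64747061, -0.08821079,  1.12836899]), 'moment': array([-0.0332062 ,  0.01106989, -0.02955139]), 'gripper_force': 0.0, 'gripper_width': 0.08778505062707141}
top board 0.74 [324.2 236.8] [ 0.452 -0.302  0.006]
top nest 0.96 [216.7 202. ] [0.571 0.092 0.024]
top nest 0.53 [237.6 256.8] [0.375 0.012 0.024]
top handle 0.92 [216.8 203.6] [0.562 0.088 0.057]
top knob_top 0.62 [257.8 196.5] [ 0.568 -0.056  0.238]
top dish 0.79 [237.6 257.3] [0.373 0.012 0.01 ]
top glue 0.71 [335.8 173.3] [ 0.678 -0.334  0.06 ]
side handle 0.87 [225.5 256. ] [0.532 0.146 0.057]
side knob_top 0.64 [254.3 180.6] [ 0.536 -0.018  0.238]
side knob_top 0.46 [320.5 211.8] [0.284 0.039 0.238]
side pins 0.96 [227.1 255. ] [0.551 0.114 0.033]
side dish 0.32 [227.9 252.4] [0.576 0.078 0.01 ]
side flux 0.83 [166.6 241.7] [0.739 0.181 0.05 ]
side glue 0.71 [265.9 183.2] [ 0.679 -0.313  0.06 ]
```

View pics/top0.png

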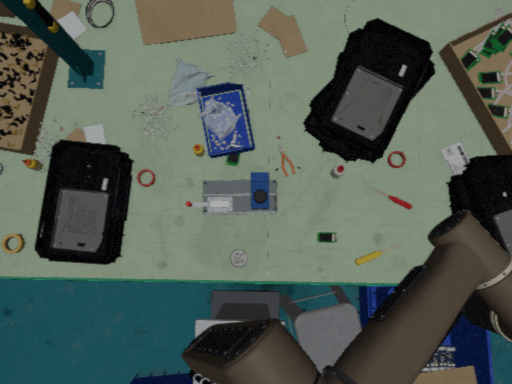

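View pics/side0.png

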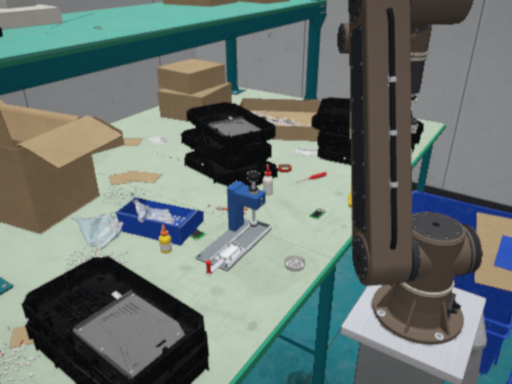

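Top view: the board is at pixel (327,237) with its long side along world y. The press is at (260,190), with its track running out to +y and the handle at (189,204). The dish is at (239,257). I'll turn to yaw -90 and move over the board.

```bash
Z='{"grip":-1,"travel":[0,0,0],"spin":-1}' ; python3 -m handwheel '[{"grip":-1,"travel":[0,0,0],"spin":-1},{"grip":-1,"travel":[0,0,0],"spin":-1},{"grip":-1,"travel":[0,0,0],"spin":-1},{"grip":-1,"travel":[0,0,0],"spin":-1},{"grip":-1,"travel":[0,0,0],"spin":-1},{"grip":-1,"travel":[0,0,0],"spin":-1},{"grip":-1,"travel":[0,0,0],"spin":-1}]'
python3 -m handwheel '[{"grip":-1,"travel":[0,0,0],"spin":-1},{"grip":-1,"travel":[0,0,0],"spin":-1},{"grip":-1,"travel":[0,0,0],"spin":-1},{"grip":-1,"travel":[0,0,0],"spin":-1},{"grip":-1,"travel":[0,0,0],"spin":-1},{"grip":-1,"travel":[0,0,0],"spin":-1},{"grip":-1,"travel":[0,0,0],"spin":-0.12}]'
python3 -m handwheel '[{"grip":-1,"travel":[-0.96,-0.53,0],"spin":0},{"grip":-1,"travel":[-0.96,-0.53,0],"spin":0},{"grip":-1,"travel":[-0.96,-0.53,0],"spin":0},{"grip":-1,"travel":[-0.96,-0.53,0],"spin":0},{"grip":-1,"travel":[-0.96,-0.53,0],"spin":0},{"grip":-1,"travel":[-0.96,-0.53,0],"spin":0},{"grip":-1,"travel":[-0.96,-0.53,0],"spin":0}]'
python3 -m handwheel '[{"grip":-1,"travel":[-0.96,-0.53,0],"spin":0},{"grip":-1,"travel":[-0.96,-0.53,0],"spin":0},{"grip":-1,"travel":[-0.96,-0.53,0],"spin":0},{"grip":-1,"travel":[-0.96,-0.53,0],"spin":0},{"grip":-1,"travel":[-0.96,-0.53,0],"spin":0},{"grip":-1,"travel":[-0.96,-0.53,0],"spin":0},{"grip":-1,"travel":[0,0,0],"spin":0}]'
python3 - <<'E'
from h import *
s,im=snap('wrist','w1'); print(s['tcp_pos'],s['eef_rot'],viewer.calibration('wrist'))
for k,z in dict(board=.006,pins=.033,handle=.057,knob_top=.238).items():
    for f in models.find_in('wrist',k)[:2]: print(k,round(f['p'],2),np.round(f['position'],1),np.round(at('wrist',f['position'],z,s),3))
E
```

```text
time_s: 2.22
tcp_pos: [0.2788, -0.6147, 0.2346]
eef_rot: [-180.0, 0.0, -120.4]
contact_force: [0.5, 0.1, -0.5]
gripper_width: 0.0878
gripper_force: 0.0
time_s: 3.1
tcp_pos: [0.2788, -0.6147, 0.2346]
eef_rot: [180.0, -0.0, -90.0]
contact_force: [-0.3, -0.1, 0.4]
gripper_width: 0.0876
gripper_force: 0.0
time_s: 3.98
tcp_pos: [0.3719, -0.446, 0.2347]
eef_rot: [-180.0, -0.0, -90.1]
contact_force: [-0.2, -0.1, 0.8]
gripper_width: 0.0878
gripper_force: 0.0
time_s: 4.85
tcp_pos: [0.4518, -0.3016, 0.2348]
eef_rot: [-180.0, -0.0, -90.0]
contact_force: [0.5, 0.0, -0.3]
gripper_width: 0.0877
gripper_force: 0.0
[ 0.45179117 -0.30158306  0.23478784] [-1.79970592e+02 -2.46542939e-03 -8.99747876e+01] {'fx': 297.3186396354542, 'fy': 297.3186396354542, 'cx': 258.4385847711396, 'cy': 188.92884438139455, 'T_tool_cam': array([[-1.31742583e-03, -9.62750860e-01, -2.70386844e-01,
         7.13112145e-02],
       [ 9.99998320e-01, -9.23751050e-04, -1.58321868e-03,
        -1.96998298e-04],
       [ 1.27447501e-03, -2.70388475e-01,  9.62750460e-01,
        -1.50873393e-01],
       [ 0.00000000e+00,  0.00000000e+00,  0.00000000e+00,
         1.00000000e+00]])}
board 0.58 [256.8 155.1] [ 0.455 -0.312  0.006]
handle 0.29 [ 74.1 143.3] [ 0.687 -0.341  0.057]
```

View pics/w1.png

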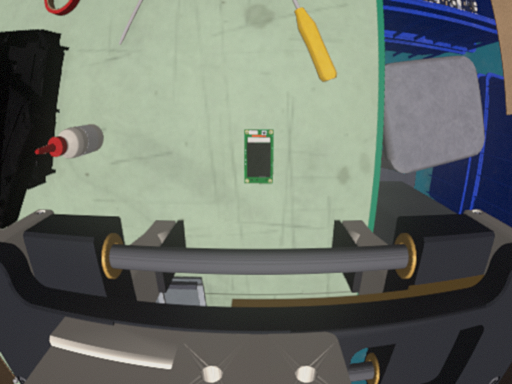

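The wrist view shows the board upright in the picture at (259,156), about 28x55 px, nearly aligned. I'll fit its outline in world coordinates next.

```bash
python3 - <<'E'
from h import *
im=cv2.imread('pics/w1.png'); s=telemetry.get_state()
x0,y0=235,118; c=cv2.cvtColor(im[y0:195,x0:285],cv2.COLOR_BGR2HSV)
m=((c[...,2]<140)|(c[...,1]>110)).astype(np.uint8)
m=cv2.morphologyEx(m,cv2.MORPH_CLOSE,np.ones((7,7)))
ct=max(cv2.findContours(m,0,cv2.CHAIN_APPROX_NONE)[0],key=cv2.contourArea).reshape(-1,2)
w=np.array([at('wrist',p+[x0,y0],.005,s)[:2] for p in ct])*1000
(cx,cy),wh,a=cv2.minAreaRect(w.astype(np.float32)); print(cx,cy,wh,a)
E
```

```text
451.3984375 -311.50799560546875 (68.54853820800781, 35.48442840576172) 89.86229705810547
```

```bash
python3 -m handwheel '[{"grip":-0.2,"travel":[0.4,0,1],"spin":0},{"grip":-0.2,"travel":[0,0,1],"spin":0},{"grip":-0.2,"travel":[0,0,1],"spin":0},{"grip":-0.2,"travel":[0,0,1],"spin":0},{"grip":-0.2,"travel":[0,0,1],"spin":0},{"grip":-0.2,"travel":[0,0,1],"spin":0},{"grip":-0.2,"travel":[0,0,0.8],"spin":0},{"grip":-0.2,"travel":[0,0,0.2],"spin":0}]' 15
python3 -m handwheel '[{"grip":-0.2,"travel":[0,0,0.7],"spin":0},{"grip":-0.2,"travel":[0,0,0.3],"spin":0},{"grip":-0.2,"travel":[0,0,0],"spin":0}]'
python3 - <<'E'
from h import *
s,im=snap('wrist','w2')
E
```

```text
time_s: 6.1
tcp_pos: [0.4499, -0.3131, 0.0583]
eef_rot: [179.9, 0.0, -90.1]
contact_force: [0.4, -0.1, 0.1]
gripper_width: 0.0527
gripper_force: 0.0
time_s: 6.48
tcp_pos: [0.4509, -0.3129, 0.0346]
eef_rot: [180.0, 0.0, -90.0]
contact_force: [0.5, 0.9, 0.6]
gripper_width: 0.0525
gripper_force: 0.0
```

View pics/w2.png

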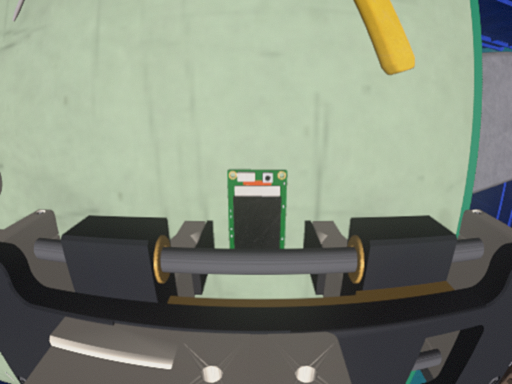

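The board sits centred between the fingers, at columns 228-287, with its top edge at row 170. Down and grip.

```bash
python3 -m handwheel '[{"grip":-0.2,"travel":[0,0,0.7],"spin":0},{"grip":-0.2,"travel":[0,0,0.28],"spin":0},{"grip":-0.2,"travel":[0,0,0],"spin":0},{"grip":1,"travel":[0,0,0],"spin":0},{"grip":1,"travel":[0,0,0],"spin":0},{"grip":1,"travel":[0,0,0],"spin":0},{"grip":1,"travel":[0,0,0],"spin":0}]' 15
python3 -m handwheel '[{"grip":1,"travel":[0,0,-0.5],"spin":0},{"grip":1,"travel":[0,0,-1],"spin":0},{"grip":1,"travel":[0,0,-1],"spin":0},{"grip":1,"travel":[0,0,-1],"spin":0},{"grip":1,"travel":[0,0,-1],"spin":0},{"grip":1,"travel":[0,0,-1],"spin":0},{"grip":1,"travel":[0,0,0],"spin":0}]'
python3 - <<'E'
from h import *
s,im=snap('top','t2'); snap('wrist','w3')
for px in [(189,204),(216.7,202)]: print(at('top',px,.057),at('top',px,.024))
E
```

```text
time_s: 7.4
tcp_pos: [0.4515, -0.3128, 0.0106]
eef_rot: [-180.0, -0.0, -90.0]
contact_force: [-0.8, 1.5, 5.0]
gripper_width: 0.0379
gripper_force: 15.0
time_s: 8.28
tcp_pos: [0.4521, -0.3132, 0.1502]
eef_rot: [-179.8, -0.1, -90.0]
contact_force: [-0.6, 0.0, -1.1]
gripper_width: 0.0372
gripper_force: 15.0
[0.55847274 0.18698861 0.057     ] [0.56163404 0.19296373 0.024     ]
[0.56740126 0.08887124 0.057     ] [0.57078534 0.09239814 0.024     ]
```

```bash
python3 -m handwheel '[{"grip":1,"travel":[-1,0,-0.5],"spin":0},{"grip":1,"travel":[-1,0,-0.5],"spin":0},{"grip":1,"travel":[-1,0,-0.5],"spin":0},{"grip":1,"travel":[-1,0,-0.5],"spin":0},{"grip":1,"travel":[-1,0,-0.2],"spin":0},{"grip":1,"travel":[-1,0,0],"spin":0},{"grip":1,"travel":[-1,0,0],"spin":0},{"grip":1,"travel":[-1,0,0],"spin":0}]'
python3 -m handwheel '[{"grip":1,"travel":[-1,0,0],"spin":0},{"grip":1,"travel":[-1,0,0],"spin":0},{"grip":1,"travel":[-1,0,0],"spin":0},{"grip":1,"travel":[-1,0,0],"spin":0},{"grip":1,"travel":[-1,0,0],"spin":0},{"grip":1,"travel":[-1,-0.5,0],"spin":0},{"grip":1,"travel":[-1,-0.8,0],"spin":0},{"grip":1,"travel":[-1,-0.8,0],"spin":0}]'
python3 -m handwheel '[{"grip":1,"travel":[0,-0.8,0],"spin":0},{"grip":1,"travel":[0,-0.8,0],"spin":0},{"grip":1,"travel":[0,-0.7,0],"spin":0},{"grip":1,"travel":[0,-0.3,0],"spin":0},{"grip":1,"travel":[0,0,0],"spin":0}]'
python3 - <<'E'
from h import *
s,im=snap('wrist','w4'); print(s['tcp_pos'],s['eef_rot'],s['joints'])
for k,z in dict(board=.2,nest=.024,pins=.033,handle=.057,knob_top=.238).items():
    for f in models.find_in('wrist',k)[:2]: print(k,round(f['p'],2),np.round(f['position'],1),np.round(at('wrist',f['position'],z,s),3))
E
```

```text
time_s: 9.38
tcp_pos: [0.4503, -0.1119, 0.2016]
eef_rot: [179.9, -0.0, -90.0]
contact_force: [0.2, 0.0, 0.1]
gripper_width: 0.0374
gripper_force: 15.0
time_s: 10.38
tcp_pos: [0.5034, 0.0879, 0.2017]
eef_rot: [179.9, -0.0, -90.0]
contact_force: [0.3, -0.2, -0.1]
gripper_width: 0.0373
gripper_force: 15.0
time_s: 11.0
tcp_pos: [0.5685, 0.087, 0.202]
eef_rot: [179.9, -0.0, -90.0]
contact_force: [-0.2, -0.6, -0.7]
gripper_width: 0.0377
gripper_force: 15.0
[0.56849857 0.08702296 0.20203399] [ 1.79944988e+02 -1.84541824e-02 -9.00389519e+01] [ 2.81774099e+01  1.26012918e+01 -1.48617211e+01 -1.09811823e-02
 -6.25941879e+01 -2.82113113e+01]
board 0.6 [258.3 217.9] [0.569 0.075 0.2  ]
nest 0.55 [259.1 151.5] [0.568 0.065 0.024]
pins 0.94 [259.9 153.4] [0.567 0.065 0.033]
handle 0.67 [258.3 151.5] [0.569 0.06  0.057]
```

View pics/w4.png

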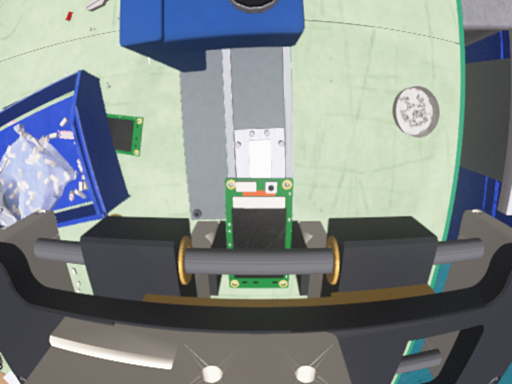

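The board hides half of the nest; its far end pins show near (252,133) and (267,133). I'll back off 75 mm along +y for a full view.

```bash
python3 -m handwheel '[{"grip":1,"travel":[-1,0,0],"spin":0},{"grip":1,"travel":[-1,0,0],"spin":0},{"grip":1,"travel":[-1,0,0],"spin":0},{"grip":1,"travel":[0,0,0],"spin":0},{"grip":1,"travel":[0,0,0],"spin":0}]'
python3 - <<'E'
from h import *
import json
s,im=snap('wrist','w5'); print(s['tcp_pos'],s['eef_rot'])
json.dump({k:np.array(s[k]).tolist() for k in('tcp_pos','eef_rot')},open('s5.json','w'))
c=cv2.cvtColor(im[85:295,205:310],cv2.COLOR_RGB2BGR); cv2.imwrite('pics/w5c.png',cv2.resize(c[:150],None,fx=5,fy=4,interpolation=cv2.INTER_CUBIC))
for k,z in dict(nest=.024,pins=.033,handle=.057,knob_top=.238).items():
    for f in models.find_in('wrist',k)[:2]: print(k,round(f['p'],2),np.round(f['position'],1),np.round(at('wrist',f['position'],z,s),3))
E
```

```text
time_s: 11.92
tcp_pos: [0.5684, 0.1624, 0.2025]
eef_rot: [180.0, -0.0, -90.0]
contact_force: [0.1, -0.5, -0.7]
gripper_width: 0.0381
gripper_force: 15.0
[0.56837639 0.16241928 0.20249476] [ 1.79986385e+02 -8.35515221e-03 -8.99716600e+01]
nest 0.97 [260.3 105.2] [0.567 0.089 0.024]
pins 0.58 [259.  106.5] [0.568 0.09  0.033]
handle 0.73 [259.4 106.7] [0.568 0.09  0.057]
```

View pics/w5c.png

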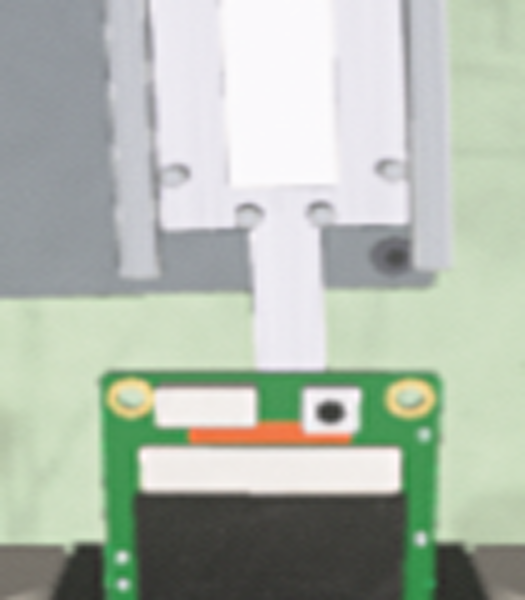

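The crop shows the nest slightly rotated, roughly 1-2°. The block's near end is at crop row 186, the side pins at (175,173) and (390,167), and the end pins at (248,212) and (321,211). I'll fit it from the white block and pins.

```bash
python3 - <<'E'
from h import *
import json
im=cv2.imread('pics/w5.png'); s=json.load(open('s5.json'))
m=(im.min(2)>242).astype(np.uint8); m[:60]=0;m[140:]=0;m[:,:225]=0;m[:,295:]=0
n,l,stt,ce=cv2.connectedComponentsWithStats(m); k=1+np.argmax(stt[1:,4]); print(stt[k])
ct=max(cv2.findContours((l==k).astype(np.uint8),0,cv2.CHAIN_APPROX_NONE)[0],key=cv2.contourArea).reshape(-1,2)
w=np.array([at('wrist',p,.024,s)[:2] for p in ct])*1000
print('block',cv2.minAreaRect(w.astype(np.float32)))
# pin tops from crop
for p in [(175,171),(390,165),(248,210),(321,209)]: print('pin',np.round(at('wrist',((p[0]-2)/5+205,(p[1]-1.5)/4+85),.032,s)*1000,1))
# block end, sides
for p in [(230,187),(338,184)]: print('corner',np.round(at('wrist',((p[0]-2)/5+205,(p[1]-1.5)/4+85),.024,s)*1000,1))
# board held: segment its far edge
for p in [(100,372),(441,372),(130,398),(410,398)]: print('board',np.round(at('wrist',((p[0]-2)/5+205,(p[1]-1.5)/4+85),s['tcp_pos'][2]-.0045,s)*1000,1))
# long rails/base edges: board & block direction
c=viewer.calibration('wrist')
big=cv2.resize(im[40:140,215:305],None,fx=6,fy=6,interpolation=cv2.INTER_CUBIC); cv2.imwrite('pics/w5d.png',big[:,:])
E
```

```text
[ 249   72   24   60 1240]
block ((566.9124755859375, 84.25755310058594), (23.889387130737305, 65.18033599853516), 2.165233612060547)
pin [589.3 112.5  32. ]
pin [543.  110.8  32. ]
pin [573.6 123.2  32. ]
pin [557.8 122.9  32. ]
corner [577.7 117.5  24. ]
corner [553.8 116.7  24. ]
board [587.1 128.4 198. ]
board [550.3 128.4 198. ]
board [583.9 132.  198. ]
board [553.6 132.  198. ]
```

View pics/w5d.png

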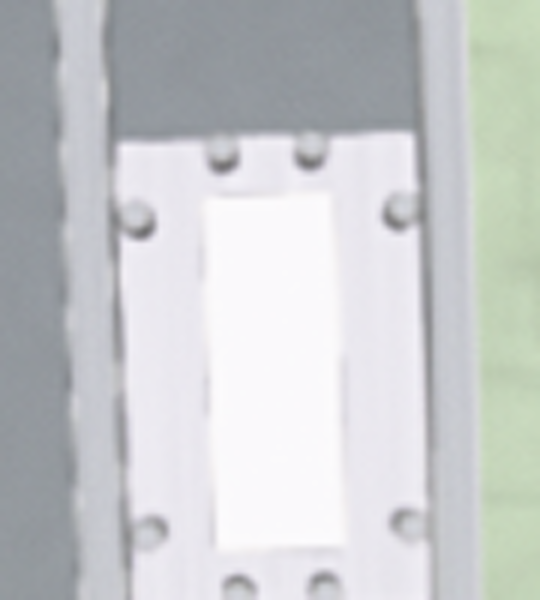

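```bash
python3 - <<'E'
from h import *
import json
s=json.load(open('s5.json'))
P=[(137,218),(400,210),(223,150),(310,148),(150,530),(408,522),(238,590),(325,588)]
w=np.array([at('wrist',(215+(x-2.5)/6,40+(y-2.5)/6),.031,s)[:2] for x,y in P])*1000
print(np.round(w,1))
# model pins: image right=-x, up=-y
M=np.array([(22.8,-29),(-22.8,-29),(8,-40.8),(-8,-40.8),(22.8,29),(-22.8,29),(8,40.8),(-8,40.8)])
A=cv2.estimateAffinePartial2D(M,w)[0]; print(A,np.degrees(np.arctan2(A[1,0],A[0,0])),np.hypot(A[1,0],A[0,0])); print(np.round(w-(M@A[:,:2].T+A[:,2]),1))
E
```

```text
[[591.4  56.5]
 [544.6  55. ]
 [576.1  44.2]
 [560.6  43.8]
 [589.4 113.1]
 [542.9 111.6]
 [573.5 124.1]
 [557.8 123.8]]
[[ 9.86119924e-01 -3.21607942e-02  5.67038322e+02]
 [ 3.21607942e-02  9.86119924e-01  8.40158968e+01]] 1.8679521914883137 0.9866442222625809
[[ 0.9  0.3]
 [-0.9  0.3]
 [-0.2  0.1]
 [ 0.2  0.3]
 [ 0.8 -0.2]
 [-0.7 -0.2]
 [-0.1 -0.4]
 [-0.  -0.2]]
```

```bash
python3 -m handwheel '[{"grip":1,"travel":[1,0.06,0],"spin":0},{"grip":1,"travel":[1,0,0],"spin":0},{"grip":1,"travel":[1,0,0],"spin":0},{"grip":1,"travel":[0.2,0,0],"spin":-0.4},{"grip":1,"travel":[0,0,1],"spin":0},{"grip":1,"travel":[0,0,1],"spin":0},{"grip":1,"travel":[0,0,1],"spin":0},{"grip":1,"travel":[0,0,1],"spin":0}]'
python3 -m handwheel '[{"grip":1,"travel":[0,0,1],"spin":0},{"grip":1,"travel":[0,0,0.6],"spin":0},{"grip":1,"travel":[0,0,0],"spin":0},{"grip":1,"travel":[0,0,0],"spin":0}]'
python3 - <<'E'
from h import *
s,im=snap('wrist','w6'); print(s['tcp_pos'],s['eef_rot'])
c=cv2.cvtColor(im[100:300,190:330],cv2.COLOR_RGB2BGR); cv2.imwrite('pics/w6c.png',cv2.resize(c,None,fx=4,fy=3,interpolation=cv2.INTER_CUBIC)) 
E
```

```text
time_s: 13.18
tcp_pos: [0.5669, 0.0811, 0.102]
eef_rot: [-180.0, 0.0, -88.1]
contact_force: [-0.0, -0.4, -1.0]
gripper_width: 0.0372
gripper_force: 15.0
time_s: 13.68
tcp_pos: [0.5677, 0.0823, 0.0635]
eef_rot: [-179.9, 0.0, -88.0]
contact_force: [0.6, 0.5, 0.7]
gripper_width: 0.0376
gripper_force: 15.0
[0.56769393 0.08225461 0.06345046] [-1.79930986e+02  1.70361501e-02 -8.80012147e+01]
```

View pics/w6c.png

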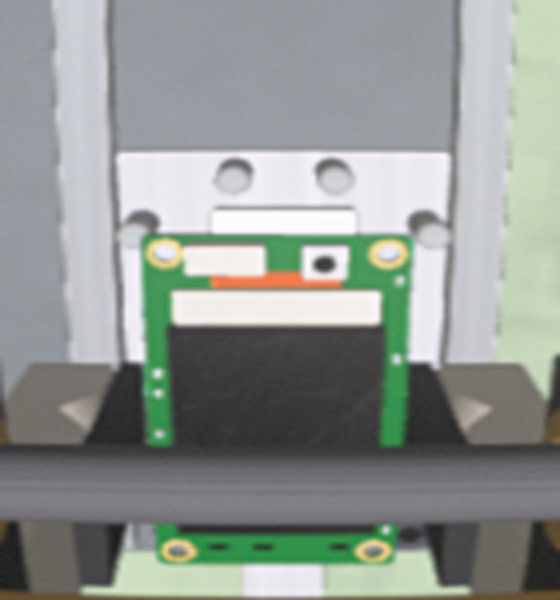

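The crop shows the board over the nest, squared to it. Far board corners are at (142,236) and (412,236), the end pins at (234,172) and (335,172), and the side pins at (140,222) and (430,222). I'll convert these to world coordinates.

```bash
python3 - <<'E'
from h import *
s=telemetry.get_state()
f=lambda p,z: at('wrist',(190+(p[0]-1.5)/4,100+(p[1]-1)/3),z,s)[:2]*1000
zb=s['tcp_pos'][2]-.0046
B=np.array([f(p,zb) for p in[(142,236),(412,236),(158,562),(397,562)]]); print(np.round(B,1),B.mean(0),s['tcp_pos'])
for p in[(234,172),(335,172),(140,222),(430,222)]: print('pin',np.round(f(p,.031),1))
for p in[(212,210),(356,210)]: print('block far',np.round(f(p,.024),1))
E
```

```text
[[587.4  49.5]
 [551.   48.2]
 [585.4 119.2]
 [548.  117.9]] [567.95139492  83.6929988 ] [0.56773893 0.08242166 0.06360288]
pin [576.2  42.2]
pin [560.4  41.6]
pin [590.8  53.3]
pin [544.8  51.7]
block far [579.8  51.9]
block far [556.2  51.1]
```

```bash
python3 -m handwheel '[{"grip":1,"travel":[0,0.04,0.4],"spin":0},{"grip":1,"travel":[0,0,0.3],"spin":0},{"grip":1,"travel":[0,0,0],"spin":0}]'
python3 -m handwheel '[{"grip":1,"travel":[0,0,0.15],"spin":0},{"grip":1,"travel":[0,0,0.1],"spin":0},{"grip":1,"travel":[0,0,0],"spin":0}]'
```

```text
time_s: 14.1
tcp_pos: [0.5655, 0.082, 0.0442]
eef_rot: [179.9, -0.0, -88.0]
contact_force: [-0.0, 0.1, -0.0]
gripper_width: 0.0376
gripper_force: 15.0
time_s: 14.48
tcp_pos: [0.566, 0.0822, 0.0386]
eef_rot: [180.0, -0.0, -88.0]
contact_force: [0.5, -0.0, 0.1]
gripper_width: 0.0378
gripper_force: 15.0
```

```bash
python3 -m handwheel '[{"grip":1,"travel":[0,0,0.1],"spin":0},{"grip":1,"travel":[0,0,0.04],"spin":0},{"grip":1,"travel":[0,0,0],"spin":0}]'
python3 -m handwheel '[{"grip":0.0,"travel":[0,0,0],"spin":0},{"grip":0.0,"travel":[0,0,0],"spin":0},{"grip":0.0,"travel":[0,0,0],"spin":0}]'
python3 - <<'E'
from h import *
s,im=snap('wrist','w7'); print(s['tcp_pos'],s['eef_rot'],s['gripper_width'])
c=cv2.cvtColor(im[100:300,190:330],cv2.COLOR_RGB2BGR); cv2.imwrite('pics/w7c.png',cv2.resize(c,None,fx=4,fy=3,interpolation=cv2.INTER_CUBIC)) 
E
```

```text
time_s: 14.85
tcp_pos: [0.5661, 0.0822, 0.0352]
eef_rot: [180.0, -0.0, -88.0]
contact_force: [-0.7, -0.4, -0.6]
gripper_width: 0.0377
gripper_force: 15.0
time_s: 15.22
tcp_pos: [0.5661, 0.0822, 0.0354]
eef_rot: [-180.0, 0.0, -88.0]
contact_force: [-0.1, -0.9, 0.8]
gripper_width: 0.0437
gripper_force: 0.0
[0.56610803 0.08223842 0.0353963 ] [-1.79993598e+02  3.69612237e-03 -8.80051483e+01] 0.043710122319668525
```

View pics/w7c.png

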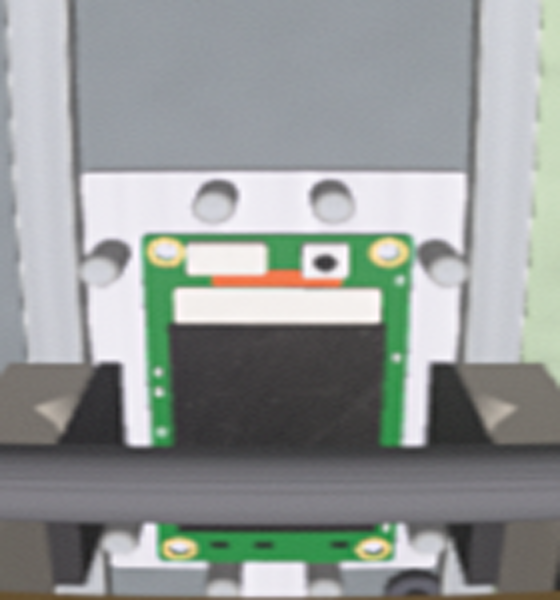

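The board lies inside all eight pins. Next: lift, move back behind the handle along the track, then flip the wrist 180° so the camera faces away from the press, and close the fingers.

```bash
python3 -m handwheel '[{"grip":0,"travel":[0,0,-0.4],"spin":0},{"grip":0,"travel":[0,0,-1],"spin":0},{"grip":0,"travel":[0,0,-1],"spin":0},{"grip":1,"travel":[0,0,-1],"spin":0},{"grip":1,"travel":[-1,0,-0.2],"spin":0},{"grip":1,"travel":[-1,0,0],"spin":0},{"grip":1,"travel":[-1,0,0],"spin":0},{"grip":1,"travel":[-1,0,0],"spin":0}]'
python3 -m handwheel '[{"grip":1,"travel":[-1,0,0],"spin":0},{"grip":1,"travel":[-0.7,0,0],"spin":0},{"grip":1,"travel":[0,0,0],"spin":-1},{"grip":1,"travel":[0,0,0],"spin":-1},{"grip":1,"travel":[0,0,0],"spin":-1},{"grip":1,"travel":[0,0,0],"spin":-1},{"grip":1,"travel":[0,0,0],"spin":-1},{"grip":1,"travel":[0,0,0],"spin":-1}]'
for i in 1 2 3; do python3 -m handwheel '[{"grip":1,"travel":[0,0,0],"spin":-1},{"grip":1,"travel":[0,0,0],"spin":-1},{"grip":1,"travel":[0,0,0],"spin":-1},{"grip":1,"travel":[0,0,0],"spin":-1},{"grip":1,"travel":[0,0,0],"spin":-1},{"grip":1,"travel":[0,0,0],"spin":-1},{"grip":1,"travel":[0,0,0],"spin":-1},{"grip":1,"travel":[0,0,0],"spin":-1}]'; done
python3 -m handwheel '[{"grip":1,"travel":[0,0,0],"spin":-1},{"grip":1,"travel":[0,0,0],"spin":-1},{"grip":1,"travel":[0,0,0],"spin":-1},{"grip":1,"travel":[0,0,0],"spin":-1},{"grip":1,"travel":[0,0,0],"spin":-1},{"grip":1,"travel":[0,0,0],"spin":-1}]'
python3 - <<'E'
from h import *
s,im=snap('wrist','w8'); print(s['tcp_pos'],s['eef_rot'],s['joints'])
for f in models.find_in('wrist','handle')[:2]: print(f,at('wrist',f['position'],.057,s))
E
```

```text
time_s: 16.27
tcp_pos: [0.5627, 0.1832, 0.1261]
eef_rot: [-180.0, 0.0, -88.0]
contact_force: [-0.1, 0.3, -0.2]
gripper_width: 0.0018
gripper_force: 0.0
time_s: 17.27
tcp_pos: [0.561, 0.225, 0.1252]
eef_rot: [180.0, -0.0, -57.8]
contact_force: [-0.8, 1.2, 0.7]
gripper_width: 0.0001
gripper_force: 0.0
time_s: 18.27
tcp_pos: [0.5611, 0.225, 0.1252]
eef_rot: [180.0, 0.0, -17.8]
contact_force: [0.7, -0.4, -0.1]
gripper_width: 0.0004
gripper_force: 0.0
time_s: 19.27
tcp_pos: [0.5611, 0.225, 0.1252]
eef_rot: [180.0, 0.0, 22.2]
contact_force: [0.2, 0.7, -0.7]
gripper_width: 0.0002
gripper_force: 0.0
time_s: 20.27
tcp_pos: [0.5611, 0.225, 0.1252]
eef_rot: [-180.0, 0.0, 62.2]
contact_force: [0.2, 0.4, 0.0]
gripper_width: 0.0005
gripper_force: 0.0
time_s: 21.02
tcp_pos: [0.5611, 0.225, 0.1252]
eef_rot: [-180.0, 0.0, 92.2]
contact_force: [0.1, 1.0, -0.4]
gripper_width: 0.0003
gripper_force: 0.0
[0.56106253 0.22495959 0.12521778] [-1.79983353e+02  1.37482633e-02  9.21593574e+01] [ 4.03483052e+01  1.91906416e+01 -1.66895070e+01  6.33625916e-04
 -5.41414357e+01  1.41810679e+02]
{'position': [258.9, 219.8], 'p': 0.52} [0.5622971  0.21235197 0.057     ]
```

```bash
python3 -m handwheel '[{"grip":1,"travel":[0.5,0,0],"spin":0},{"grip":1,"travel":[0,0,1],"spin":0},{"grip":1,"travel":[0,0,1],"spin":0},{"grip":1,"travel":[0,0,0.9],"spin":0},{"grip":1,"travel":[0,0,0.5],"spin":0},{"grip":1,"travel":[-0.4,0,0],"spin":0},{"grip":1,"travel":[-0.3,0,0],"spin":0}]'
python3 -m handwheel '[{"grip":1,"travel":[-0.3,0,0],"spin":0},{"grip":1,"travel":[-0.3,0,0],"spin":0},{"grip":1,"travel":[-0.3,0,0],"spin":0}]'
```

```text
time_s: 22.0
tcp_pos: [0.5617, 0.2194, 0.0411]
eef_rot: [180.0, -0.0, 92.0]
contact_force: [0.4, 0.1, 0.9]
gripper_width: 0.0006
gripper_force: 0.0
time_s: 22.38
tcp_pos: [0.5626, 0.197, 0.041]
eef_rot: [179.9, -0.1, 92.0]
contact_force: [0.8, 2.0, 1.3]
gripper_width: 0.0009
gripper_force: 0.9
```

```bash
python3 -m handwheel '[{"grip":1,"travel":[-0.5,0,0],"spin":0},{"grip":1,"travel":[-0.5,0,0],"spin":0},{"grip":1,"travel":[-0.5,0,0],"spin":0},{"grip":1,"travel":[-0.5,0,0],"spin":0},{"grip":1,"travel":[-0.5,0,0],"spin":0},{"grip":1,"travel":[-0.5,0,0],"spin":0},{"grip":1,"travel":[-0.5,0,0],"spin":0},{"grip":1,"travel":[-0.5,0,0],"spin":0}]'
python3 -m handwheel '[{"grip":1,"travel":[-0.2,0,0],"spin":0},{"grip":1,"travel":[-0.2,0,0],"spin":0},{"grip":1,"travel":[0,0,0],"spin":0}]'
```

```text
time_s: 23.38
tcp_pos: [0.5657, 0.0965, 0.0404]
eef_rot: [180.0, -0.0, 92.0]
contact_force: [2.0, 3.0, 0.8]
gripper_width: 0.0005
gripper_force: 1.4
time_s: 23.75
tcp_pos: [0.5654, 0.0867, 0.04]
eef_rot: [-179.9, 0.0, 92.0]
contact_force: [0.5, 1.6, 0.3]
gripper_width: 0.0001
gripper_force: 0.4
```

```bash
for i in 1 2 3 4; do python3 -m handwheel '[{"grip":1,"travel":[-0.12,0,0],"spin":0},{"grip":1,"travel":[-0.12,0,0],"spin":0}]' | egrep 'tcp|contact'; done
```

```text
tcp_pos: [0.5657, 0.0812, 0.0401]
contact_force: [0.2, 1.0, 0.4]
tcp_pos: [0.5661, 0.075, 0.0402]
contact_force: [-0.7, 2.0, 0.6]
tcp_pos: [0.5664, 0.069, 0.0402]
contact_force: [0.0, 1.6, -0.7]
tcp_pos: [0.5669, 0.0653, 0.0403]
contact_force: [-6.6, 25.1, 2.7]
```

```bash
python3 -m handwheel '[{"grip":1,"travel":[0.3,0,0],"spin":0},{"grip":1,"travel":[0.7,0,0],"spin":0},{"grip":1,"travel":[1,0,0],"spin":0},{"grip":1,"travel":[0.3,0,-1],"spin":0},{"grip":1,"travel":[0,0,-1],"spin":0},{"grip":1,"travel":[0,0,-1],"spin":0},{"grip":1,"travel":[0,0,-1],"spin":0},{"grip":1,"travel":[0,0,-1],"spin":0}]'
python3 -m handwheel '[{"grip":1,"travel":[0,0,-1],"spin":0},{"grip":1,"travel":[0,0,-1],"spin":0},{"grip":1,"travel":[0,0,-1],"spin":0},{"grip":1,"travel":[0,0,-1],"spin":0},{"grip":1,"travel":[0,0,-0.4],"spin":0},{"grip":1,"travel":[0,0,0],"spin":0}]'
python3 - <<'E'
from h import *
s,im=snap('wrist','w9'); snap('top','t9');snap('side','s9');print(s['tcp_pos'],s['eef_rot'])
for c in('wrist','top','side'):
  for k,z in dict(knob_top=.238,handle=.057).items():
    for f in models.find_in(c,k)[:1]: print(c,k,f,at(c,f['position'],z,s))
a=cv2.imread('pics/w9.png');b=cv2.imread('pics/s9.png')[150:290,190:330]
cv2.imwrite('pics/m9.png',np.hstack([cv2.resize(a,(400,300)),cv2.resize(b,(300,300))]))
E
```

```text
time_s: 25.75
tcp_pos: [0.5645, 0.1211, 0.1661]
eef_rot: [-180.0, 0.0, 92.0]
contact_force: [0.8, 0.2, -0.4]
gripper_width: 0.0006
gripper_force: 0.0
time_s: 26.5
tcp_pos: [0.5647, 0.1211, 0.2754]
eef_rot: [180.0, -0.0, 92.0]
contact_force: [-0.7, -0.1, 0.2]
gripper_width: 0.0001
gripper_force: 0.0
[0.56473838 0.12105376 0.27541241] [ 1.79969866e+02 -1.91554750e-02  9.20049758e+01]
wrist knob_top {'position': [257.8, 289.8], 'p': 0.39} [0.56661675 0.06299606 0.238     ]
wrist handle {'position': [259.2, 213.1], 'p': 0.78} [0.5685777 0.0589552 0.057    ]
top knob_top {'position': [256.7, 195.8], 'p': 0.72} [ 0.57021331 -0.05272439  0.238     ]
top handle {'position': [246.5, 203.6], 'p': 0.62} [ 0.56362426 -0.01707019  0.057     ]
side knob_top {'position': [250.6, 176.8], 'p': 0.49} [ 0.56052233 -0.03303554  0.238     ]
side handle {'position': [244.8, 238.0], 'p': 0.64} [0.53729266 0.03743617 0.057     ]
```

View pics/m9.png

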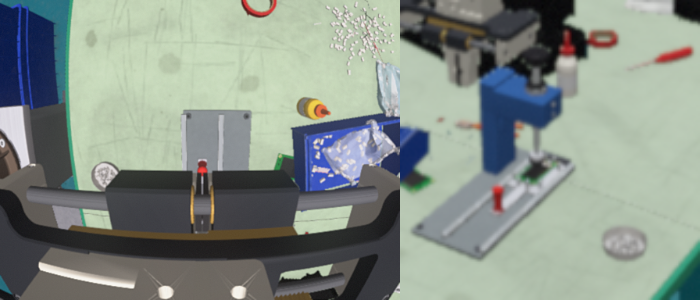

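The left half shows the handle driven in, at (202,165). The right half shows the shuttle home with the board under the pad. Now over the knob.

```bash
python3 -m handwheel '[{"grip":1,"travel":[-1,0,0],"spin":0},{"grip":1,"travel":[-1,0,0],"spin":0},{"grip":1,"travel":[-1,0,0],"spin":0},{"grip":1,"travel":[-1,0,0],"spin":0},{"grip":1,"travel":[-1,0,0],"spin":0},{"grip":1,"travel":[-1,0,0],"spin":0},{"grip":1,"travel":[-1,0,0],"spin":0},{"grip":1,"travel":[-0.33,0,0],"spin":0}]'
python3 -m handwheel '[{"grip":1,"travel":[0,0,0],"spin":0},{"grip":1,"travel":[0,0,0.5],"spin":0},{"grip":1,"travel":[0,0,0.4],"spin":0},{"grip":1,"travel":[0,0,0.2],"spin":0},{"grip":1,"travel":[0,0,0.1],"spin":0},{"grip":1,"travel":[0,0,0],"spin":0}]'
python3 - <<'E'
from h import *
s,im=snap('top','t10')
for c in('top',):
  for f in models.find_in(c,'knob_top')[:1]: print(f,at(c,f['position'],.238,s))
E
```

```text
time_s: 27.95
tcp_pos: [0.571, -0.0636, 0.2752]
eef_rot: [-180.0, 0.0, 91.9]
contact_force: [0.1, -0.6, -0.8]
gripper_width: 0.0006
gripper_force: 0.0
time_s: 28.7
tcp_pos: [0.5711, -0.0623, 0.2455]
eef_rot: [-180.0, -0.0, 92.0]
contact_force: [-2.0, 1.1, 2.4]
gripper_width: 0.0008
gripper_force: 1.2
```

```bash
python3 -m handwheel '[{"grip":1,"travel":[0,0,0.15],"spin":0},{"grip":1,"travel":[0,0,0.15],"spin":0},{"grip":1,"travel":[0,0,0.1],"spin":0},{"grip":1,"travel":[0,0,0.1],"spin":0},{"grip":1,"travel":[0,0,0],"spin":0}]' | egrep 'time|tcp|contact'
for i in 1 2 3; do python3 -m handwheel '[{"grip":1,"travel":[0,0,0.06],"spin":0},{"grip":1,"travel":[0,0,0],"spin":0}]' | egrep 'time|tcp|contact'; done
```

```text
time_s: 29.42
tcp_pos: [0.5714, -0.0625, 0.233]
contact_force: [-2.5, 1.0, 6.2]
time_s: 29.68
tcp_pos: [0.5714, -0.0624, 0.2317]
contact_force: [-1.8, 1.8, 6.9]
time_s: 29.92
tcp_pos: [0.5714, -0.0624, 0.2303]
contact_force: [-1.7, 1.3, 7.2]
time_s: 30.18
tcp_pos: [0.5714, -0.0625, 0.2289]
contact_force: [-2.6, 1.2, 7.5]
```

```bash
for i in 1 2 3; do python3 -m handwheel '[{"grip":1,"travel":[0,0,0.06],"spin":0},{"grip":1,"travel":[0,0,0],"spin":0}]' | egrep 'time|tcp|contact'; done
```

```text
time_s: 30.42
tcp_pos: [0.5715, -0.0625, 0.2274]
contact_force: [-1.6, 2.2, 8.8]
time_s: 30.68
tcp_pos: [0.5714, -0.0625, 0.226]
contact_force: [-3.1, 1.1, 7.9]
time_s: 30.92
tcp_pos: [0.5714, -0.0625, 0.2246]
contact_force: [-2.2, 0.7, 9.3]
```

```bash
for i in 1 2; do python3 -m handwheel '[{"grip":1,"travel":[0,0,0.06],"spin":0},{"grip":1,"travel":[0,0,0],"spin":0}]' | egrep 'time|tcp|contact'; done
```

```text
time_s: 31.18
tcp_pos: [0.5714, -0.0625, 0.2231]
contact_force: [-3.8, 1.5, 8.8]
time_s: 31.42
tcp_pos: [0.5714, -0.0625, 0.2217]
contact_force: [-3.6, 1.8, 10.5]
```

```bash
for i in 1 2; do python3 -m handwheel '[{"grip":1,"travel":[0,0,0.06],"spin":0},{"grip":1,"travel":[0,0,0],"spin":0}]' | egrep 'time|tcp|contact'; done
```

```text
time_s: 31.68
tcp_pos: [0.5715, -0.0625, 0.2202]
contact_force: [-3.1, 1.7, 10.2]
time_s: 31.92
tcp_pos: [0.5715, -0.0625, 0.2188]
contact_force: [-4.5, 1.5, 9.9]
```

```bash
for i in 1 2; do python3 -m handwheel '[{"grip":1,"travel":[0,0,0.06],"spin":0},{"grip":1,"travel":[0,0,0],"spin":0}]' | egrep 'time|tcp|contact'; done
```

```text
time_s: 32.17
tcp_pos: [0.5715, -0.0625, 0.2174]
contact_force: [-3.1, 2.8, 10.5]
time_s: 32.42
tcp_pos: [0.5715, -0.0625, 0.216]
contact_force: [-3.8, 2.5, 12.0]
```

```bash
python3 -m handwheel '[{"grip":1,"travel":[0,0,0.06],"spin":0},{"grip":1,"travel":[0,0,0],"spin":0}]' | egrep 'time|tcp|contact'
```

```text
time_s: 32.67
tcp_pos: [0.5715, -0.0625, 0.2153]
contact_force: [-6.2, 3.4, 17.1]
```

On the stop. Easing up to about 22 N and holding.

```bash
python3 -m handwheel '[{"grip":1,"travel":[0,0,0.04],"spin":0},{"grip":1,"travel":[0,0,0],"spin":0}]' | egrep 'time|tcp|contact'
```

```text
time_s: 32.92
tcp_pos: [0.5715, -0.0625, 0.2149]
contact_force: [-8.0, 3.7, 20.9]
```

```bash
python3 -m handwheel '[{"grip":1,"travel":[0,0,0.015],"spin":0},{"grip":1,"travel":[0,0,0],"spin":0}]' | egrep 'time|tcp|contact'
python3 -m handwheel '[{"grip":1,"travel":[0,0,0],"spin":0},{"grip":1,"travel":[0,0,0],"spin":0},{"grip":1,"travel":[0,0,0],"spin":0},{"grip":1,"travel":[0,0,0],"spin":0}]' | egrep 'time|tcp|contact'
python3 -m handwheel '[{"grip":1,"travel":[0,0,-0.2],"spin":0},{"grip":1,"travel":[0,0,-0.4],"spin":0},{"grip":1,"travel":[0,0,-0.5],"spin":0},{"grip":1,"travel":[0,0,-0.5],"spin":0},{"grip":1,"travel":[0,0,-1],"spin":0},{"grip":1,"travel":[0,0,-1],"spin":0},{"grip":1,"travel":[0,0,-1],"spin":0},{"grip":1,"travel":[0,0,0],"spin":0}]'
python3 -m handwheel '[{"grip":1,"travel":[1,0,-0.3],"spin":0},{"grip":1,"travel":[1,0,0],"spin":0},{"grip":1,"travel":[1,0,0],"spin":0},{"grip":1,"travel":[1,0,0],"spin":0},{"grip":1,"travel":[1,0,0],"spin":0},{"grip":1,"travel":[1,0,0],"spin":0},{"grip":1,"travel":[1,0,0],"spin":0},{"grip":1,"travel":[1,0,0],"spin":0}]'
python3 - <<'E'
from h import *
s,im=snap('side','s11')
b=cv2.imread('pics/s11.png')[150:290,190:330]; cv2.imwrite('pics/m11.png',cv2.resize(b,(560,560),interpolation=cv2.INTER_CUBIC))
E
```

```text
time_s: 33.17
tcp_pos: [0.5716, -0.0625, 0.2147]
contact_force: [-9.2, 4.0, 21.0]
time_s: 33.67
tcp_pos: [0.5715, -0.0626, 0.2147]
contact_force: [-8.5, 4.0, 22.1]
time_s: 34.67
tcp_pos: [0.5719, -0.0625, 0.3286]
eef_rot: [179.8, -0.0, 92.0]
contact_force: [-0.4, 0.2, 0.1]
gripper_width: 0.0004
gripper_force: 0.0
time_s: 35.67
tcp_pos: [0.5637, 0.1381, 0.3331]
eef_rot: [-179.9, 0.0, 92.0]
contact_force: [0.0, -0.6, 0.3]
gripper_width: 0.0007
gripper_force: 0.0
```

View pics/m11.png

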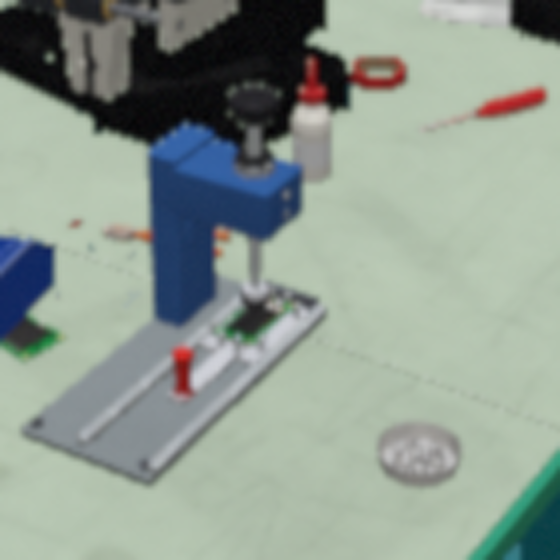

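The side view shows the plunger risen, the board in its nest and the shuttle home. The dish and the glue bottle have not moved. Handing in.

```bash
python3 -c "
from plant import close_job
print(close_job())"
```

```text
the job is handed in; nothing more can be done
None
```

The board is in its nest and the shuttle is home on its end stop; I held the knob on its stop at about 21–22 N for at least half a second and let it rise, and handed the job in at about 36 s (no verdict came back).

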